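Flip up the tab, then press and unscrew the filler cap of the cleaning unit

ROBOT

A 7-joint arm with a two-finger parallel gripper is mounted at the origin on the work surface. World frame = base frame: x ahead of the robot, y to its left, z up, the work surface at z = 0. Lengths are in mm, angles in rad, forces in N, time in s.
With the tool pointing down it reaches from about 400 to 875 mm from the base axis. Payload 4.4 kg.
Tool frame: the origin (TCP) lies on the centre line of the jaws, within the pads' length; the fingertips stand 25 mm ahead of it and the grasp point (between the pads) lies 6 mm ahead of it (ctrl.finger_overhang is the distance from the TCP to the fingertips, in mm); z points along the fingers, y is the line along which they close (so a half turn about z gives the same grasp; the last joint's range is limited). The gripper opens to 85 mm and grips with 20 to 120 N. Pads are 22 mm wide; open, the fingers measure 114 mm over their backs; the gripper's body (76 mm by 85 mm) begins 54 mm behind the grasp point. The pads swing forward as they close: fully open they stand 13 mm farther back than shut.
Start: joints at [-0.066, 0.628, 0.038, 1.517, -0.027, 0.996, -0.02], TCP at [650.013, 0.026, 256.313] pointing down, gripper open.
Joint ranges: [-3.06, 3.06], [-0.37, 2.12], [-1.25, 1.32], [0.18, 2.47], [-1.1, 4.24], [0.23, 1.98], [-2.94, 2.94]. Speed limits (rad/s): [2.57, 2.57, 3.14, 3.14, 3.14, 3.14, 3.14].

INTERFACE

Orientations are given as [roll, pitch, yaw] about the fixed x, y, z axes, in that order (R = Rz(yaw) Ry(pitch) Rx(roll)).
In Python, from cell import ctrl gives the robot as it stands. The module is installed in compiled form; this text tells all that it offers.
- The arm moves only by the tool play_rows, never from a script. Its argument "targets" is a list of rows, each a list of 5 numbers: the closure, from 0 (fully open) to 1 (shut), then the shift along the tool's x, y, z in cm, then the turn about the tool's z in degrees. In form: [[gripper, dx, dy, dz, spin], ...]. A call has 1 to 10 rows; each row is the pose to reach, as a shift and turn from the pose commanded when the call began, along the tool's axes at that moment; what a row does not reach only later rows make up. A row lasts 1/10 s, in which the tool goes at most 50 mm and 8.59 degrees, less where a joint would pass 70% of its speed; a pose out of reach is approached as far as the arm can. A call with a gripper value outside its range is refused whole. The fingers move at their own pace and stop on an object; the grip force is fixed at half the most. Time passes only in rows, so rows that repeat a pose let the fingers close. It gives the time, the measured TCP pose, the force, the opening and the grip force at its end, in the units of the state.
- ctrl.read_state(): the state, without advancing time (a new reading comes with each control period).
- ctrl.get_image(name): name is "scene" or "side" or "wrist"; returns (picture, depth): 384x512x3 uint8, red, green, blue; 384x512 float32, mm along the optical axis (not along the pixel's ray), 0 where there is no reading.
- ctrl.calibration(name): a dict with "vfov" (degrees; the focal length in pixels is half the picture's height over the tangent of half this angle, whatever the lens; pixels are square), "cx", "cy" (the principal point, pixels), "extrinsics" (4x4, takes a point from camera to world coordinates); the wrist camera has in their place "mount" (4x4, takes a point from camera to tool coordinates, whose origin is the TCP and whose axes are the flange's). Camera axes: x right, y down, z forward; pixel columns grow to the right and rows downward; lengths in mm; the calibration is good to about 2 mm. A picture is of the moment at which its call begins: read the wrist's pose just before it. calibration takes no time and is no camera call.
- ctrl.finish_job(): hands the job in; it is judged then, once.
Trained networks look in the newest picture that a camera, given by its name, has taken for a name from the list of things; names that differ only in an ending like _2 or _b are one class to them, and where a whole thing is asked for, a point or a joint stands for the part that bears it (a point fixed in the world has none). Each returns a list of dicts, best first, with "confidence" (0 to 1); they miss things now and then, are a little off and sometimes report something else, mostly with a low value. They report only what shows in the picture. A call takes as long as a camera call. They do not tell look-alikes from the thing itself.
- ctrl.search_frame(camera, name): "bbox" ([left, top, right, bottom] in pixels, round what is visible of it).
- ctrl.trace(camera, name): "pixels" (384x512 bool, what is visible of it) and "bbox" ([left, top, right, bottom] in pixels, round what is visible of it).
The state is a dict: "clock": time; "qpos": joint angles; "qd": joint speeds; "tau": joint torques, N m; "eef_pos": TCP position; "tool_rot": TCP orientation; "force": force on the tool from outside, world axes, zero at the start; "torque": the same for the moment, N m; "width": finger opening in mm; "gripper_force": force on a finger pad.
Only numpy, scipy, OpenCV 4.12 (cv2) and the standard library are available. Lean on these libraries where they do the work, as an engineer would, in place of code of your own. Each camera call takes 0.05 s, during which the arm holds its last target. There are 200 camera calls.

TASK

Open the cleaning unit for a refill: fold the steel tab that lies over its filler cap well back past upright and leave it open, then unscrew the cap (press it down gently against its spring and keep it pressed while turning it anticlockwise until you feel its springy stop, without forcing it; just short of the stop it comes free) and lift it off. Set the cap down gently, standing upright, in the shallow grey tray, and leave everything else where it is.

Things in the scene. Friction and masses are not known exactly. Their poses are not given: they have to be found in the camera images.
- tank: Bench-top cleaning unit, a fixed white box 130 (x) x 100 (y) x 60 mm high. Origin: centre of its underside, below the axis of its filler neck; z up; the panel on its front faces its own -x. Its filler cap is held in a collar on top by a push-and-twist bayonet. A hinge post 24 mm wide (y) stands 50 to 60 mm from the axis on the +x side, up to 108 mm above the origin.
- tab (a joint): Hinge of the steel tab, rad: 0 = level over the cap; grows as its free front end is lifted, up and over to the unit's +x side; 1.57 upright, stop at 2.3. Hinge line along the unit's y axis at x = +50 mm, 110.5 mm above its origin. Stiff (1.5 N at the free end), stays where left.
- tab_grip (a point): Point on the tab, 88 mm from the hinge line, 12 mm from the free end, mid-width, mid-thickness; moves with the tab. The tab is a flat steel strip 26 mm wide (along the hinge line), 5 thick, 100 long from the hinge; level, it passes 3 mm over the cap's top, its free end 50 mm in front of the cap's axis, so there both edges are free to be pinched or it can be lifted from below.
- cap_mid (a point): Black filler cap, about 60 g, upright; point on its axis at half its 38 mm height. Head: ribbed cylinder 34 mm across. At its foot two lugs 4 mm thick, 8 wide, reaching 26 mm from the axis along its own +y and -y. Locked (start): underside 67 mm above the unit's origin, 30 mm of head above the collar, lugs along the unit's y within 3 degrees, 1.5 to 2.5 mm side play.
- cap: The same cap, origin at its underside. A spring seat pushes it up with 4 N, plus 1.2 N per mm pressed. To free it press it past a 2.5 mm step (7 N; the seat bottoms hard at 5 mm, 10 N), keep it pressed, turn it anticlockwise seen from above until a springy stop clearly resists (0.2 N m), turn back 10 degrees, let up: it rises 3 mm and lifts straight out. Over 25 N between cap and unit, all contacts added, harms it.
- neck (a point): Centre of the top of the aluminium collar, on the cap's axis, 75 mm above the unit's origin. Outer radius 33 mm, 15 high; its roofs hold the cap's lugs. Each unit's collar sits at another angle, not measured: the stop comes after 50 to 90 degrees of turning. The gaps let the lugs out only in the last 13 degrees before the stop. The stop yields from 0.08 N m, plus 0.2 N m per 0.1 rad; free turning takes under 0.1.
- tray_in (a point): Centre of the inner floor of a fixed shallow grey tray, 140 x 140 mm outside, walls 4 mm thick and 18 mm high, floor 4 mm above the table; axes along the walls, z up.
- jar: Bystander: small closed white jar, 32 mm across, 42 high, upright. Loose; leave it alone. Origin at its underside.
- bottle: Bystander: white bottle, 60 mm across, 140 high, upright. Loose; leave it alone. Origin at its underside.
- driver: Bystander: screwdriver, 140 mm long, lying. Loose; leave it alone. Origin at its underside.
- tweezers: Bystander: steel tweezers, 120 mm long, lying. Loose; leave it alone. Origin at its underside.
- reel: Bystander: flat component tape reel, 176 mm across, 12 high, lying flat. Loose; leave it alone. Origin at its underside.
- mouse: Bystander: computer mouse, 105 x 60 x 22 mm. Loose; leave it alone. Origin at its underside.
Mind the look-alikes: they are no part of the job. Leave any green look-alike of the cap alone.

How it is judged:
By the outcome, as a careful person would: the job done as asked, in the order asked, and still so for the second after the job is handed in, with the robot touching nothing.
It also fails if it takes over 72 s, if anything falls off the work surface, if the arm or the gripper's body presses on something with over 40 N, if the wrist force passes 120 N, or if a joint passes its speed limit or range.

## Working session

There is one attempt and no reset: what is moved stays moved. The work goes in short steps, Python scripts to look and compute and a tool call to move; the robot and the scene stay as the last step left them, time stands still between calls to the robot, and variables do not carry over. Pictures are saved under pics/ and viewed, at most 10 in all, crops included, and the job is handed in when it is done.

Besides the shell and the picture viewer there is one more tool, called after ">>>" as name([rows], argument=value, ...), one row to a line, values as JSON. play_rows: Moves the arm, as the interface text tells. Its arguments: {"type":"object","properties":{"targets":{"type":"array"}},"required":["targets"]}

```bash
mkdir -p pics
cat > h.py <<'E'
import numpy as np, cv2
from cell import ctrl
from scipy.spatial.transform import Rotation as Ro
def cam(n):
    s=ctrl.read_state(); im,d=ctrl.get_image(n); c=ctrl.calibration(n)
    f=192/np.tan(np.radians(c["vfov"])/2)
    if "extrinsics" in c: E=np.array(c["extrinsics"])
    else:
        T=np.eye(4); T[:3,:3]=Ro.from_euler('xyz',s["tool_rot"]).as_matrix(); T[:3,3]=s["eef_pos"]; E=T@np.array(c["mount"])
    v,u=np.mgrid[:384,:512]
    P=np.stack([(u-c["cx"])/f*d,(v-c["cy"])/f*d,d],-1)@E[:3,:3].T+E[:3,3]
    P[d==0]=np.nan
    return im,d,P,E,f,c
def save(n,im): cv2.imwrite("pics/"+n+".png",im[...,::-1])
E
python3 - <<'E'
from h import *
print(ctrl.read_state())
ims=[]
for n in ["scene","side","wrist"]:
    im,d,P,E,f,c=cam(n); np.save(n+".npy",P); save(n+"0",im); ims.append(im); np.save(n+"_im.npy",im)
    print(n,c.keys(),E.round(2).tolist())
    for k in ["tank","tab","cap","tray_in","jar","bottle"]:
        for r in ctrl.trace(n,k)[:3]:
            m=r["pixels"]; print(n,k,round(r["confidence"],2),np.round(r["bbox"]),np.nanmedian(P[m],0).round(0))
s=np.vstack([np.hstack(ims[:2])]); save("both",cv2.resize(s,(800,300)))
E
```

```text
{'clock': 0.0, 'qpos': array([-0.06581422,  0.62935314,  0.03846616,  1.51838637, -0.02700424,
        0.99631597, -0.01998542]), 'qd': array([ 5.98765888e-04,  3.35025025e-04,  6.94815697e-06, -8.75010595e-04,
        5.00647753e-04, -1.21814237e-03,  5.75797546e-04]), 'tau': array([-1.11932164e-03, -5.63405585e+01,  1.22606792e+00, -1.93450052e+01,
        1.09587883e-02,  1.05136272e-02, -8.84369996e-06]), 'eef_pos': array([6.49406360e+02, 2.54631494e-02, 2.55379085e+02]), 'tool_rot': array([-3.13964890e+00,  3.72399118e-05,  1.57080285e+00]), 'force': array([-0.71638907, -0.17310391,  0.14360585]), 'torque': array([-0.00680526, -0.01765551, -0.00921177]), 'gripper_force': 0.0, 'width': 85.40860153266098}
scene dict_keys(['vfov', 'cx', 'cy', 'extrinsics']) [[0.22, 0.6, -0.77, 1206.04], [0.98, -0.13, 0.17, -185.75], [0.01, -0.79, -0.62, 648.22], [0.0, 0.0, 0.0, 1.0]]
scene tank 0.61 [299. 169. 350. 239.] [596. 141.  61.]
scene tab 0.77 [319. 172. 336. 201.] [550. 156. 117.]
scene cap 0.7 [358. 206. 374. 224.] [581. 272.  27.]
scene cap 0.62 [319. 188. 323. 203.] [559. 142.  90.]
sc
[... 772 characters left out ...]
 cap 0.55 [205. 326. 227. 353.] [571. 290.  33.]
side tray_in 0.7 [210. 171. 274. 220.] [ 556. -165.    3.]
side tray_in 0.17 [116. 257. 152. 316.] [739. 219.  79.]
side jar 0.58 [298. 219. 311. 242.] [400. -14.  32.]
side bottle 0.58 [114. 255. 154. 315.] [739. 219.  81.]
wrist dict_keys(['vfov', 'cx', 'cy', 'mount']) [[1.0, -0.0, 0.0, 651.23], [-0.0, -0.96, -0.29, 74.52], [0.0, 0.29, -0.96, 372.49], [0.0, 0.0, 0.0, 1.0]]
wrist tank 0.57 [ 57.   0. 222.  74.] [566. 127.  59.]
wrist cap 0.68 [ 0.  3. 51. 49.] [432. 128.  28.]
wrist cap 0.53 [121.   0. 147.   5.] [556. 141.  73.]
wrist tray_in 0.75 [123. 223. 247. 350.] [ 573. -163.    3.]
wrist jar 0.57 [  0. 168.  53. 204.] [411. -22.  38.]
```

View pics/both.png

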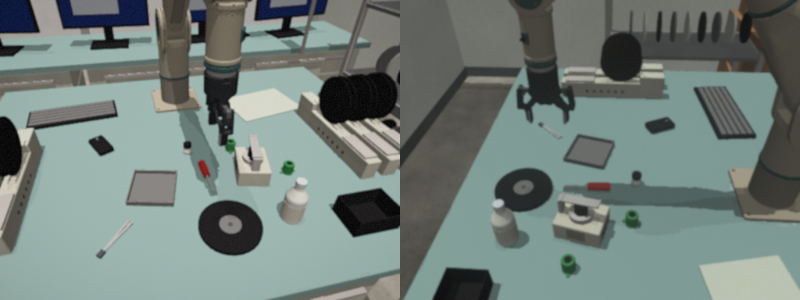

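Run:
```python
from h import *
a=np.load("scene_im.npy")[150:300,260:410]; b=np.load("side_im.npy")[230:360,180:330]
b=np.vstack([b,np.zeros((20,150,3),np.uint8)])
save("crop",cv2.resize(np.hstack([a,b]),(800,400),interpolation=cv2.INTER_CUBIC))
for n in ["scene","side","wrist"]:
    P=np.load(n+".npy"); x,y,z=P[...,0],P[...,1],P[...,2]
    for nm,lo,hi,X,Y in [("tab",105,122,(450,680),(80,230)),("tanktop",55,64,(450,680),(60,260)),("collar",72,78,(450,680),(80,240)),("traywall",14,22,(450,680),(-270,-60))]:
        m=(z>lo)&(z<hi)&(x>X[0])&(x<X[1])&(y>Y[0])&(y<Y[1])
        if m.sum()<15: continue
        q=P[m]; r=cv2.minAreaRect(q[:,:2].astype(np.float32))
        print(n,nm,m.sum(),"rect",np.round(r[0]),np.round(r[1]),round(r[2],1),"z",np.median(q[:,2]).round(1),"ext",q.min(0).round(0),q.max(0).round(0))
```

```text
scene tab 384 rect [557. 154.] [ 29. 110.] 77.5 z 116.4 ext [502. 130. 105.] [613. 180. 122.]
scene tanktop 785 rect [553. 155.] [100. 132.] 77.3 z 61.5 ext [483.  94.  55.] [624. 216.  64.]
scene collar 139 rect [568. 145.] [65. 83.] 54.7 z 76.1 ext [519. 123.  72.] [613. 188.  78.]
scene traywall 450 rect [ 559. -167.] [140. 143.] 75.6 z 18.6 ext [ 477. -252.   14.] [644. -85.  22.]
side tab 615 rect [555. 160.] [ 32. 112.] 74.9 z 113.9 ext [499. 133. 105.] [611. 184. 121.]
side tanktop 1382 rect [551. 161.] [102. 130.] 77.3 z 58.6 ext [478. 120.  55.] [624. 221.  64.]
side collar 304 rect [565. 166.] [51. 93.] 80.6 z 73.8 ext [518. 135.  72.] [611. 194.  78.]
side traywall 245 rect [ 557. -163.] [144. 141.] 76.2 z 16.2 ext [ 474. -245.   14.] [641. -79.  20.]
wrist tab 144 rect [602. 133.] [18.  5.] 2.9 z 110.4 ext [593. 131. 105.] [611. 136. 114.]
wrist tanktop 5739 rect [549. 135.] [ 54. 130.] 77.5 z 58.4 ext [482.  95.  55.] [618. 148.  64.]
wrist collar 1181 rect [569. 134.] [19. 87.] 89.9 z 73.6 ext [525. 125.  72.] [612. 144.  78.]
wrist traywall 1085 rect [ 561. -166.] [141. 140.] 76.0 z 16.0 ext [ 502. -250.   14.] [645. -81.  18.]
```

The overview shows the white unit, with the strip over its cap, at about (253,160) in the left view and (582,215) in the right. Green look-alikes are at (230,145) and (288,167) in the left view. The tray is at (152,187).

View pics/crop.png

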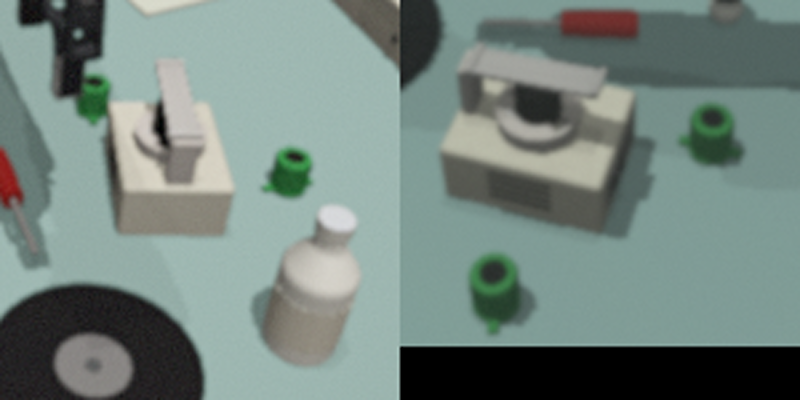

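The black cap under the strip, at (160,125) and (540,95) in the crop, is the one meant: it sits in the unit's collar. The two green ones at (93,97) and (292,170) are look-alikes standing on the bench. The hinge post is at the larger-x end, so the unit's yaw is about -12.5°.

>>> play_rows([
  [0,1.5,-1.2,0.3,8.5],
  [0,3.5,-2.8,0.7,17],
  [0,5.5,-4.4,1,25.5],
  [0,7.5,-6,1.4,34],
  [0,9.5,-7.6,1.8,42.5],
  [0,11.5,-9.2,2.2,51],
  [0,13.5,-10.8,2.6,59.5],
  [0,15,-12,3,68],
  [0,16,-13,3.3,76.5],
  [0,16.6,-13.4,3.5,85],
])

```text
clock: 2.05
eef_pos: [514.8, 167.5, 221.2]
tool_rot: [-3.141, 0.001, 0.083]
force: [-0.7, -0.2, 1.2]
width: 85.2
gripper_force: 0.0
```

>>> play_rows([
  [0,0,0,0,8.5],
  [0,0,0,0,15],
  [0,0,0,0,17.5],
  [0,0,0,0,17.5],
  [0,0,0,0,17.5],
])

```text
clock: 2.55
eef_pos: [516.0, 166.2, 221.4]
tool_rot: [-3.141, -0.0, -0.217]
force: [-0.5, 0.0, -0.2]
width: 85.7
gripper_force: 0.0
```

Run:
```python
from h import *
im,d,P,E,f,c=cam("wrist"); save("w1",im); s=ctrl.read_state()
print(s["clock"],s["eef_pos"],s["tool_rot"],s["qpos"],s["force"])
np.save("w1.npy",P)
z=P[...,2]
for nm,lo,hi in [("tab",108,118),("top",56,63),("collar",72,78)]:
    m=(z>lo)&(z<hi)&(P[...,0]>460)&(P[...,0]<650)&(P[...,1]>80)&(P[...,1]<240)
    if m.sum()<30: continue
    m=cv2.erode(m.astype(np.uint8),np.ones((3,3)))>0
    q=P[m]; r=cv2.minAreaRect(q[:,:2].astype(np.float32)); print(nm,m.sum(),r,np.median(q[:,2]),q.min(0).round(),q.max(0).round())
for n in ["tab","tank","cap"]:
    for r in ctrl.trace("wrist",n)[:2]: print(n,r["confidence"],r["bbox"],np.nanmedian(P[r["pixels"]],0))
```

```text
2.6 [516.05092207 166.10577733 221.38066011] [-3.14134665e+00 -5.32102347e-05 -2.17033157e-01] [-0.7165102   0.57324267  0.54080014  1.86904343 -0.39707906  0.80739947
 -1.75493049] [ 0.49586352 -0.11951875  0.90036256]
tab 5447 ((557.512451171875, 156.25491333007812), (28.148571014404297, 99.56852722167969), 77.33097839355469) 113.74002859540633 [507. 132. 110.] [609. 179. 118.]
top 8409 ((554.207763671875, 157.5628662109375), (96.72930145263672, 126.69428253173828), 76.72760772705078) 58.47636149541222 [483.  97.  56.] [626. 217.  61.]
collar 1419 ((554.1304321289062, 157.516357421875), (64.16050720214844, 54.38267135620117), 76.228759765625) 73.49314503700793 [524. 126.  72.] [584. 190.  76.]
tab 0.55 [234.3, 74.3, 276.9, 221.4] [554.91757039 157.59654222 114.02646705]
tank 0.59 [190.0, 54.7, 319.5, 223.1] [562.58213105 156.04038919  59.46355831]
cap 0.98 [99.1, 115.9, 155.2, 157.5] [576.35814454 273.8137997   36.13524477]
cap 0.71 [230.2, 133.7, 276.1, 153.3] [554.82093206 144.9849937  103.09236429]
```

View pics/w1.png

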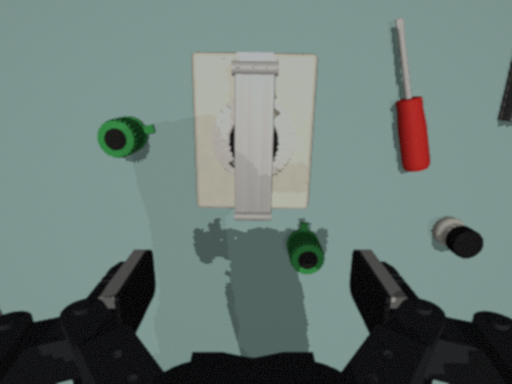

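The wrist view is centred on the tab, whose free end is at (253,215), midway between the jaws. Green look-alikes are at (122,136) and (305,250). I'll descend and pinch.

>>> play_rows([
  [0,0,0,2,0],
  [0,0,0,5,0],
  [0,0,0,8,0],
  [0,0,0,9.8,0],
  [0,0,0,10.4,0],
  [0.4,0,0,10.4,0],
  [0.6,0,0,10.4,0],
  [0.9,0,0,10.4,0],
  [0.9,0,0,10.4,0],
  [0.9,0,0,10.4,0],
])

```text
clock: 3.75
eef_pos: [516.4, 165.9, 118.0]
tool_rot: [-3.141, -0.001, -0.219]
force: [0.5, -1.1, 1.7]
width: 24.5
gripper_force: 58.6
```

>>> play_rows([
  [0.9,0,0,0,0],
  [0.9,0,0,0,0],
])

```text
clock: 3.95
eef_pos: [516.4, 165.9, 117.7]
tool_rot: [-3.141, -0.001, -0.218]
force: [-0.2, -0.6, 2.3]
width: 24.4
gripper_force: 58.6
```

>>> play_rows([
  [0.9,0.04,0,-0.88,0],
  [0.9,0.18,0,-1.75,0],
  [0.9,0.39,0,-2.6,0],
  [0.9,0.69,0,-3.43,0],
  [0.9,1.08,0,-4.22,0],
  [0.9,1.08,0,-4.22,0],
])

```text
clock: 4.55
eef_pos: [526.4, 163.5, 160.4]
tool_rot: [-3.141, 0.001, -0.219]
force: [1.4, -2.0, -5.5]
width: 24.2
gripper_force: 60.1
```

>>> play_rows([
  [0.9,0.46,0,-0.75,0],
  [0.9,0.99,0,-1.45,0],
  [0.9,1.59,0,-2.09,0],
  [0.9,2.25,0,-2.67,0],
  [0.9,2.97,0,-3.18,0],
  [0.9,3.73,0,-3.62,0],
  [0.9,4.53,0,-3.98,0],
  [0.9,5.37,0,-4.26,0],
  [0.9,6.22,0,-4.45,0],
  [0.9,7.1,0,-4.56,0],
])

```text
clock: 5.55
eef_pos: [596.2, 147.3, 205.7]
tool_rot: [3.141, 0.001, -0.219]
force: [-3.7, -3.3, -1.9]
width: 22.9
gripper_force: 58.8
```

>>> play_rows([
  [0.9,0.88,0,-0.02,0],
  [0.9,1.75,0,0.05,0],
  [0.9,2.62,0,0.21,0],
  [0.9,3.46,0,0.45,0],
  [0.9,4.28,0,0.78,0],
  [0.9,5.06,0,1.18,0],
  [0.9,5.44,0,1.41,0],
  [0.9,5.44,0,1.41,0],
])

```text
clock: 6.35
eef_pos: [649.2, 136.2, 190.3]
tool_rot: [3.141, 0.001, -0.219]
force: [-0.2, 0.7, 0.9]
width: 8.6
gripper_force: 0.0
```

>>> play_rows([
  [0.3,0,0,0,0],
  [0.3,0,0,0,0],
  [0.3,0,0,0,0],
  [0.3,0,0,-2,0],
  [0.3,0,0,-5,0],
  [0.3,-1,0,-7,0],
  [0.3,-4,0,-7,0],
  [0.3,-8,0,-7,0],
  [0.3,-11,0,-7,0],
  [0.3,-11,0,-7,0],
])

```text
clock: 7.35
eef_pos: [537.3, 162.2, 261.1]
tool_rot: [-3.14, 0.005, -0.215]
force: [0.1, 0.1, 0.4]
width: 59.5
gripper_force: 0.0
```

Run:
```python
from h import *
im,d,P,E,f,c=cam("wrist"); s=ctrl.read_state()
i2,_,P2,*_=cam("side"); i3,*_=cam("scene")
save("w2",np.hstack([im,cv2.resize(i2[200:330,170:343],(512,384))])[:, ::1]); cv2.imwrite("pics/w2.png",cv2.resize(cv2.imread("pics/w2.png"),(800,300)))
print(s["clock"],s["eef_pos"],s["tool_rot"],s["width"],s["force"])
np.save("w2.npy",P)
z=P[...,2]
for nm,lo,hi in [("tabhi",125,200),("captop",99,109),("top",56,63),("collar",71,77)]:
    m=(z>lo)&(z<hi)&(P[...,0]>460)&(P[...,0]<(595 if nm=="captop" else 690))&(P[...,1]>80)&(P[...,1]<240)
    m=cv2.erode(m.astype(np.uint8),np.ones((3,3)))>0
    if m.sum()<30: print(nm,m.sum()); continue
    q=P[m]; r=cv2.minAreaRect(q[:,:2].astype(np.float32)); print(nm,m.sum(),np.round(r[0],1),np.round(r[1],1),r[2],np.median(q,0),q.min(0).round(),q.max(0).round(),cv2.minEnclosingCircle(q[:,:2].astype(np.float32)))
for r in ctrl.trace("wrist","cap")[:3]: print(r["confidence"],r["bbox"],np.nanmedian(P[r["pixels"]],0))
```

```text
7.4 [540.02885026 161.48753301 261.53046769] [-3.14035878e+00  8.83085864e-04 -2.16137142e-01] 59.90984471464133 [ 0.36785775 -0.36716893  0.34033926]
tabhi 563 [600.  146.9] [23.6  5.7] 77.25678253173828 [599.77024341 147.15779496 166.22070409] [595. 135. 132.] [605. 159. 191.] ((599.9259643554688, 146.92361450195312), 11.99065113067627)
captop 1121 [554.4 157.7] [31.7 31.6] 48.01903533935547 [554.68225378 157.27831591 103.75598279] [539. 141. 100.] [571. 173. 106.] ((554.486083984375, 157.3858642578125), 16.318038940429688)
top 6755 [554.1 157.4] [ 96.5 126.5] 76.71772766113281 [553.27944842 165.45848668  58.45610123] [483.  97.  56.] [626. 217.  61.] ((554.4702758789062, 157.55967712402344), 77.67765808105469)
collar 1233 [548.5 158.7] [63.7 53.3] 75.29962158203125 [552.14102437 162.39001564  73.51473835] [522. 126.  72.] [580. 189.  76.] ((553.69970703125, 157.5172576904297), 32.04106903076172)
0.76 [283.5, 222.3, 320.5, 267.9] [427.41785764 131.02717278  35.6483595 ]
0.72 [115.9, 130.8, 167.1, 168.0] [576.93084065 273.66038097  35.92751628]
0.69 [234.1, 133.4, 275.6, 178.1] [557.11714809 157.1862683  103.46645004]
```

View pics/w2.png

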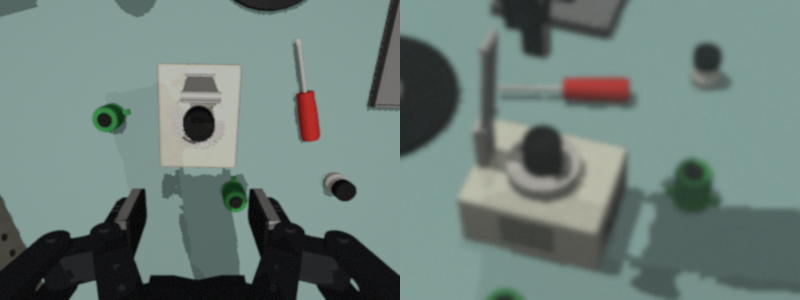

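The wrist view shows the cap bare at (198,123) in the left half. The side view shows the tab standing only about upright at (487,80) in the right half, so it slipped out of the jaws early. I'll push it over from the front with shut fingers.

>>> play_rows([
  [1,0,0,0,0],
  [1,0,0,0,0],
  [1,0,0,2,0],
  [1,0,0,5,0],
  [1,0,0,6.6,0],
  [1,0,0,6.6,0],
  [1,1.5,0,6.6,0],
  [1,2.5,0,6.6,0],
  [1,3.5,0,6.6,0],
  [1,4.2,0,6.6,0],
])

```text
clock: 8.55
eef_pos: [583.5, 151.0, 195.6]
tool_rot: [-3.141, -0.0, -0.219]
force: [-1.0, 0.2, 1.4]
width: -0.2
gripper_force: 0.0
```

>>> play_rows([
  [1,0.7,0,0,0],
  [1,1.4,0,0,0],
  [1,2.1,0,0,0],
  [1,2.8,0,0,0],
  [1,3.5,0,0,0],
  [1,4.2,0,0,0],
  [1,4.8,0,0,0],
  [1,5.4,0,0,0],
  [1,5.4,0,0,0],
])

```text
clock: 9.45
eef_pos: [636.8, 139.0, 195.3]
tool_rot: [-3.141, -0.002, -0.219]
force: [-0.2, -0.5, -0.1]
width: 0.1
gripper_force: 0.0
```

>>> play_rows([
  [1,-1.5,0,0,0],
  [1,-4,0,-2,0],
  [0.3,-7,0,-5,0],
  [0.3,-9,0,-6,0],
  [0.3,-9.5,0,-6,0],
  [0.3,-9.5,0,-6,0],
])

```text
clock: 10.05
eef_pos: [542.8, 160.5, 255.4]
tool_rot: [-3.141, -0.001, -0.217]
force: [-0.7, -0.3, -0.7]
width: 58.3
gripper_force: 0.0
```

```bash
cat > meas.py <<'E'
from h import *
im,d,P,E,f,c=cam("wrist"); s=ctrl.read_state()
i2,_,P2,*_=cam("side"); i3,_,P3,*_=cam("scene")
print(s["clock"],s["eef_pos"],s["tool_rot"],s["width"],s["qpos"])
for nn,Q in (("w",P),("side",P2),("scene",P3)):
    z=Q[...,2]
    B=(np.abs(Q[...,0]-600)<90)&(np.abs(Q[...,1]-150)<90)
    for nm,lo,hi in [("tabhi",120,195),("captop",99,109)]:
        r=np.hypot(Q[...,0]-554,Q[...,1]-157)
        m=(z>lo)&(z<hi)&B&((r<30) if nm=="captop" else ((Q[...,0]-554.3)*.976-(Q[...,1]-157.4)*.216>38))
        if m.sum()<15: print(nn,nm,m.sum()); continue
        q=Q[m]; u=(q[:,0]-554.3)*.976-(q[:,1]-157.4)*.216
        print(nn,nm,m.sum(),np.median(q,0).round(1),"ux",np.percentile(u,[5,95]).round(1),"z",np.percentile(q[:,2],[5,95]).round(1),"fit",np.polyfit(q[:,2],u,1).round(2))
E
python3 meas.py
```

```text
10.1 [543.27651938 160.16139298 254.93574064] [-3.14135779e+00 -1.32874575e-03 -2.17954818e-01] 59.76833906260035 [-0.69406926  0.56416648  0.55873211  1.76888902 -0.36609852  0.91233539
 -1.76674921]
w tabhi 4442 [640.  137.8 160.7] ux [ 59.6 105.3] z [125.4 182. ] fit [  0.81 -41.41]
w captop 1340 [555.  157.3 103.6] ux [-13.5  14.3] z [101. 105.] fit [ -1.15 119.81]
side tabhi 489 [634.7 141.5 157.5] ux [ 55.1 107.7] z [124.6 187.2] fit [  0.82 -46.35]
side captop 194 [550.2 161.9 103.6] ux [-18.5   9.6] z [100.4 105.6] fit [  0.14 -18.75]
scene tabhi 153 [644.  133.5 164.2] ux [ 60.2 114.3] z [124.7 190.6] fit [  0.8  -40.03]
scene captop 112 [553.7 151.9 106.6] ux [-15.8  14.4] z [100.2 108.2] fit [ -1.41 150.27]
```

>>> play_rows([
  [0.3,0.6,0.03,2,0],
  [0.3,1.15,0.03,6,0],
  [0.3,1.15,0.03,10,0],
  [0.3,1.15,0.03,12.5,0],
  [0.3,1.15,0.03,14,0],
  [0.3,1.15,0.03,14.7,0],
  [0.3,1.15,0.03,14.8,0],
  [0.3,1.15,0.03,14.8,0],
])

```text
clock: 11.0
eef_pos: [554.7, 157.3, 107.8]
tool_rot: [-3.141, -0.002, -0.218]
force: [-0.1, -0.5, 1.4]
width: 60.0
gripper_force: 0.0
```

Run:
```python
from h import *
im,d,P,E,f,c=cam("wrist"); s=ctrl.read_state()
save("w3",im)
print(s["clock"],s["eef_pos"],s["tool_rot"],s["width"],s["force"],ctrl.finger_overhang)
z=P[...,2]; r=np.hypot(P[...,0]-554.5,P[...,1]-157.4)
m=(z>99)&(z<109)&(r<22)
q=P[m]; print(m.sum(), cv2.minEnclosingCircle(q[:,:2].astype(np.float32)),q.min(0),q.max(0))
```

```text
11.05 [554.75511174 157.44198554 108.1507444 ] [-3.14051617e+00 -2.07934740e-03 -2.18311175e-01] 59.69665147041961 [ 0.26006544  0.4002947  -0.20182447] 25.0
4937 ((554.1627807617188, 157.4686279296875), 18.193010330200195) [537.28771124 139.7600769   99.01002492] [572.33612092 175.60492385 105.6843734 ]
```

View pics/w3.png

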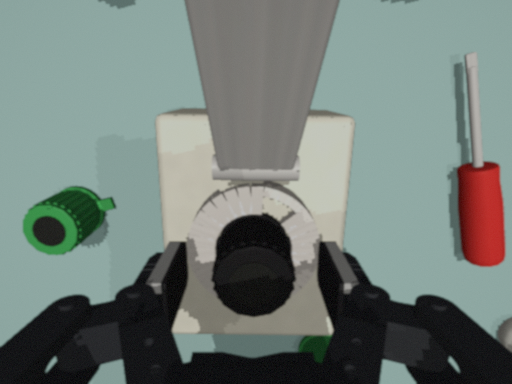

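The cap at (254,265) sits centred between the pads at (170,270) and (338,270), with the tab folded back behind. Now I'll grip it.

>>> play_rows([
  [0.45,0,0,0,0],
  [0.55,0,0,0,0],
  [0.8,0,0,0,0],
  [0.8,0,0,0,0],
  [0.8,0,0,0,0],
  [0.8,0,0,0,0],
])

```text
clock: 11.65
eef_pos: [554.1, 157.5, 107.4]
tool_rot: [-3.141, -0.001, -0.218]
force: [0.2, 0.4, 3.8]
width: 32.2
gripper_force: 59.1
```

>>> play_rows([
  [0.8,0,0,0.1,0],
  [0.8,0,0,0.2,0],
  [0.8,0,0,0.3,0],
  [0.8,0,0,0.35,0],
  [0.8,0,0,0.35,0],
  [0.8,0,0,0.35,0],
])

```text
clock: 12.25
eef_pos: [554.1, 157.5, 104.0]
tool_rot: [-3.141, -0.001, -0.218]
force: [-0.9, 0.3, 7.5]
width: 31.6
gripper_force: 59.2
```

```bash
cat > st.py <<'E'
from h import *
s=ctrl.read_state()
for k in ["clock","eef_pos","tool_rot","force","torque","width","gripper_force"]: print(k,np.round(s[k],3))
print(s["qpos"][6],s["tau"][6])
E
python3 st.py
```

```text
clock 12.25
eef_pos [554.15  157.469 104.021]
tool_rot [-3.141e+00 -1.000e-03 -2.180e-01]
force [-0.931  0.304  7.493]
torque [ 0.024  0.152 -0.05 ]
width 31.622
gripper_force 59.236
-1.636298888850442 -0.0076162442564964294
```

>>> play_rows([
  [0.8,0,0,0.08,0],
  [0.8,0,0,0.08,-4],
  [0.8,0,0,0.08,-8],
  [0.8,0,0,0.08,-12],
  [0.8,0,0,0.08,-16],
  [0.8,0,0,0.08,-20],
  [0.8,0,0,0.08,-20],
])

```text
clock: 12.95
eef_pos: [554.5, 157.6, 103.5]
tool_rot: [-3.141, -0.002, 0.132]
force: [-0.2, -0.4, 8.5]
width: 31.9
gripper_force: 59.6
```

```bash
python3 st.py
```

```text
clock 12.95
eef_pos [554.529 157.601 103.508]
tool_rot [-3.141e+00 -2.000e-03  1.320e-01]
force [-0.233 -0.353  8.459]
torque [0.046 0.115 0.069]
width 31.906
gripper_force 59.607
-1.388159704465666 0.2080854121595621
```

>>> play_rows([
  [0.8,0,0,0,-4],
  [0.8,0,0,0,-8],
  [0.8,0,0,0,-12],
  [0.8,0,0,0,-16],
  [0.8,0,0,0,-20],
  [0.8,0,0,0,-24],
  [0.8,0,0,0,-24],
])

```text
clock: 13.65
eef_pos: [554.6, 157.8, 103.5]
tool_rot: [-3.142, -0.002, 0.551]
force: [0.1, 0.5, 8.7]
width: 32.3
gripper_force: 59.6
```

```bash
python3 st.py
```

```text
clock 13.65
eef_pos [554.632 157.787 103.55 ]
tool_rot [-3.142e+00 -2.000e-03  5.510e-01]
force [0.133 0.48  8.655]
torque [0.114 0.061 0.067]
width 32.34
gripper_force 59.628
-1.098292301335398 0.2028768276795745
```

>>> play_rows([
  [0.8,0,0,0,-3],
  [0.8,0,0,0,-6],
  [0.8,0,0,0,-6],
  [0.8,0,0,0,-6],
])

```text
clock: 14.05
eef_pos: [554.6, 157.8, 103.5]
tool_rot: [3.141, -0.002, 0.655]
force: [-0.8, 1.8, 8.0]
width: 32.2
gripper_force: 59.6
```

```bash
python3 st.py
```

```text
clock 14.05
eef_pos [554.627 157.811 103.518]
tool_rot [ 3.141e+00 -2.000e-03  6.550e-01]
force [-0.754  1.81   8.033]
torque [0.134 0.108 0.13 ]
width 32.17
gripper_force 59.63
-1.0274306258682837 -0.053087775595486164
```

>>> play_rows([
  [0.8,0,0,0,-3],
  [0.8,0,0,0,-5],
  [0.8,0,0,0,-5],
  [0.8,0,0,0,-5],
])

```text
clock: 14.45
eef_pos: [554.6, 157.9, 103.5]
tool_rot: [3.141, -0.002, 0.742]
force: [-0.6, 0.6, 7.9]
width: 32.2
gripper_force: 59.6
```

```bash
python3 st.py
```

```text
clock 14.45
eef_pos [554.598 157.856 103.514]
tool_rot [ 3.141e+00 -2.000e-03  7.420e-01]
force [-0.584  0.629  7.926]
torque [0.089 0.077 0.059]
width 32.222
gripper_force 59.632
-0.9677643755454514 -0.04208830534480512
```

>>> play_rows([
  [0.8,0,0,0,-3],
  [0.8,0,0,0,-5],
  [0.8,0,0,0,-5],
  [0.8,0,0,0,-5],
])

```text
clock: 14.85
eef_pos: [554.6, 157.9, 103.5]
tool_rot: [3.141, -0.002, 0.829]
force: [-1.4, 0.2, 8.1]
width: 32.3
gripper_force: 59.6
```

```bash
python3 st.py|grep -E "rot|orq|force"
```

```text
tool_rot [ 3.141e+00 -2.000e-03  8.290e-01]
force [-1.376  0.201  8.068]
torque [0.155 0.102 0.112]
gripper_force 59.632
```

>>> play_rows([
  [0.8,0,0,0,-3],
  [0.8,0,0,0,-5],
  [0.8,0,0,0,-5],
  [0.8,0,0,0,-5],
])

```text
clock: 15.25
eef_pos: [554.6, 157.9, 103.5]
tool_rot: [3.141, -0.002, 0.917]
force: [0.9, 1.0, 8.1]
width: 32.1
gripper_force: 59.6
```

```bash
python3 st.py|grep -E "rot|orq|force"
```

```text
tool_rot [ 3.141e+00 -2.000e-03  9.170e-01]
force [0.893 0.963 8.107]
torque [0.161 0.086 0.045]
gripper_force 59.632
```

>>> play_rows([
  [0.8,0,0,0,-3],
  [0.8,0,0,0,-5],
  [0.8,0,0,0,-5],
  [0.8,0,0,0,-5],
])

```text
clock: 15.65
eef_pos: [554.5, 157.7, 103.5]
tool_rot: [3.141, -0.002, 1.003]
force: [0.1, -0.2, 8.8]
width: 32.3
gripper_force: 59.6
```

```bash
python3 st.py|grep -E "rot|orq|force"
```

```text
tool_rot [ 3.141e+00 -2.000e-03  1.003e+00]
force [ 0.14  -0.153  8.757]
torque [ 0.092  0.108 -0.074]
gripper_force 59.64
```

>>> play_rows([
  [0.8,0,0,0,-3],
  [0.8,0,0,0,-4],
  [0.8,0,0,0,-4],
  [0.8,0,0,0,-4],
])

```text
clock: 16.05
eef_pos: [554.5, 157.8, 103.5]
tool_rot: [3.141, -0.002, 1.072]
force: [-0.0, 0.3, 8.6]
width: 32.3
gripper_force: 59.6
```

```bash
python3 st.py|grep -E "rot|orq|force"
```

```text
tool_rot [ 3.141e+00 -2.000e-03  1.072e+00]
force [-0.024  0.263  8.623]
torque [ 0.13   0.125 -0.226]
gripper_force 59.646
```

The torque about z has reversed to about -0.23 N m, so this is the springy stop. I'll turn back 11° and let up.

>>> play_rows([
  [0.8,0,0,0,4],
  [0.8,0,0,0,8],
  [0.8,0,0,0,11],
  [0.8,0,0,0,11],
  [0.8,0,0,-0.1,11],
  [0.8,0,0,-0.2,11],
  [0.8,0,0,-0.3,11],
  [0.8,0,0,-0.4,11],
  [0.8,0,0,-0.5,11],
  [0.8,0,0,-0.5,11],
])

```text
clock: 17.05
eef_pos: [554.5, 157.5, 107.9]
tool_rot: [3.141, -0.001, 0.881]
force: [2.3, 0.2, 4.3]
width: 31.9
gripper_force: 59.3
```

```bash
python3 st.py
```

```text
clock 17.05
eef_pos [554.497 157.544 107.916]
tool_rot [ 3.141e+00 -1.000e-03  8.810e-01]
force [2.314 0.234 4.269]
torque [ 0.109 -0.455  0.013]
width 31.898
gripper_force 59.333
-0.8736507789044373 0.01039947004755959
```

>>> play_rows([
  [0.8,0,0,-0.1,0],
  [0.8,0,0,-0.2,0],
  [0.8,0,0,-0.3,0],
  [0.8,0,0,-0.3,0],
])

```text
clock: 17.45
eef_pos: [553.0, 157.2, 110.4]
tool_rot: [-3.141, 0.001, 0.881]
force: [1.4, 0.3, 1.6]
width: 32.2
gripper_force: 59.4
```

```bash
python3 st.py|grep -E "pos|orq|force"
```

```text
eef_pos [553.046 157.22  110.383]
force [1.416 0.284 1.618]
torque [ 0.076 -0.17  -0.007]
gripper_force 59.393
```

>>> play_rows([
  [0.8,0,0,-0.2,0],
  [0.8,0,0,-0.4,0],
  [0.8,0,0,-0.7,0],
  [0.8,0,0,-0.7,0],
])

```text
clock: 17.85
eef_pos: [553.6, 157.2, 118.1]
tool_rot: [-3.142, 0.0, 0.881]
force: [0.8, -0.4, -0.5]
width: 32.3
gripper_force: 59.5
```

```bash
python3 st.py|grep -E "pos|orq|force"
```

```text
eef_pos [553.609 157.221 118.052]
force [ 0.849 -0.369 -0.501]
torque [-0.022 -0.005 -0.013]
gripper_force 59.485
```

The cap is free, with only its own weight in the hand. Next I lift it and carry it over the tray.

>>> play_rows([
  [0.8,0,0,-1.5,0],
  [0.8,0,0,-4,0],
  [0.8,0,0,-7,0],
  [0.8,0,0,-9.5,0],
  [0.8,0,0,-11,0],
  [0.8,-1,0.8,-11.3,0],
  [0.8,-3,2.6,-11.3,0],
  [0.8,-6,5.1,-11.3,0],
  [0.8,-9,7.7,-11.3,0],
  [0.8,-12,10.3,-11.3,0],
])

```text
clock: 18.85
eef_pos: [555.7, -3.4, 229.7]
tool_rot: [-3.14, 0.002, 0.881]
force: [0.1, -0.1, 0.3]
width: 32.2
gripper_force: 59.5
```

>>> play_rows([
  [0.8,-3,2.6,0,0],
  [0.8,-6,5.1,0,0],
  [0.8,-9,7.7,0,0],
  [0.8,-11,9.5,0,0],
  [0.8,-12,10.4,0,0],
  [0.8,-12.5,10.7,0,0],
  [0.8,-12.5,10.7,0,0],
  [0.8,-12.5,10.7,0,0],
])

```text
clock: 19.65
eef_pos: [559.9, -163.2, 230.4]
tool_rot: [-3.14, -0.001, 0.884]
force: [-0.4, 0.4, 0.1]
width: 32.1
gripper_force: 59.5
```

Run:
```python
from h import *
im,d,P,E,f,c=cam("wrist"); s=ctrl.read_state()
i2,_,P2,*_=cam("side"); x,y,z=P2[...,0],P2[...,1],P2[...,2]
x0,y0=s["eef_pos"][:2]
a=cv2.resize(i2[110:240,150:323],(512,384),interpolation=cv2.INTER_CUBIC)
save("w4",cv2.resize(np.hstack([im,a]),(800,300)))
print(s["clock"],s["eef_pos"],s["tool_rot"],s["force"],s["width"])
for n,Q in (("w",P),("side",P2)):
    m=(Q[...,2]>12)&(Q[...,2]<22)&(np.hypot(Q[...,0]-560,Q[...,1]+166)<110)
    q=Q[m]; print(n,m.sum(),cv2.minAreaRect(q[:,:2].astype(np.float32)) if m.sum()>20 else 0)
```

```text
19.7 [ 560.06220961 -163.092306    230.49219897] [-3.14039662e+00 -8.12093301e-04  8.84097289e-01] [-1.1050362   0.19299012 -0.39372451] 32.23673454198977
w 1996 ((560.856201171875, -166.02500915527344), (139.85113525390625, 140.36248779296875), 75.81560516357422)
side 330 ((557.1890258789062, -164.2939910888672), (145.65028381347656, 141.1053466796875), 75.63349914550781)
```

View pics/w4.png

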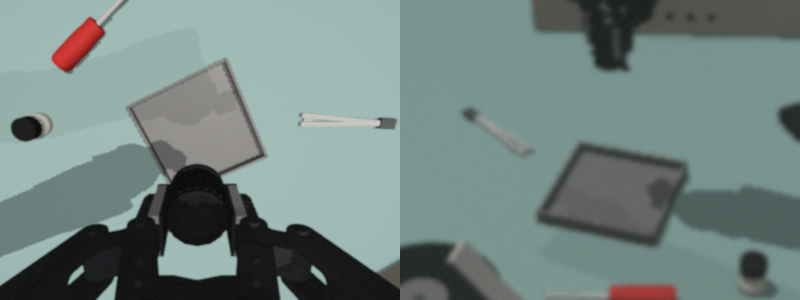

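The cap is upright in the jaws at (197,205), and below it is the empty grey tray (197,120). I'll lower it.

>>> play_rows([
  [0.8,0,0,2,0],
  [0.8,0,0,6,0],
  [0.8,0,0,10,0],
  [0.8,0,0,14,0],
  [0.8,0,0,16.5,0],
  [0.8,0,0,17.5,0],
  [0.8,0,0,17.8,0],
  [0.8,0,0,18,0],
  [0.8,0,0,18,0],
])

```text
clock: 20.65
eef_pos: [560.9, -165.3, 51.9]
tool_rot: [3.139, -0.001, 0.882]
force: [0.1, -0.0, -0.9]
width: 31.8
gripper_force: 59.6
```

>>> play_rows([
  [0.8,0,0,0.1,0],
  [0.8,0,0,0.2,0],
  [0.8,0,0,0.3,0],
  [0.8,0,0,0.3,0],
])

```text
clock: 21.05
eef_pos: [559.9, -165.3, 47.8]
tool_rot: [3.141, -0.0, 0.881]
force: [-0.2, 0.1, -1.1]
width: 32.0
gripper_force: 59.6
```

>>> play_rows([
  [0.8,0,0,0.05,0],
  [0.8,0,0,0.1,0],
  [0.8,0,0,0.15,0],
  [0.8,0,0,0.15,0],
])

```text
clock: 21.45
eef_pos: [559.9, -165.2, 46.1]
tool_rot: [-3.141, 0.0, 0.881]
force: [-0.7, 0.0, -0.9]
width: 32.1
gripper_force: 59.6
```

>>> play_rows([
  [0.8,0,0,0.05,0],
  [0.8,0,0,0.1,0],
  [0.8,0,0,0.1,0],
])

```text
clock: 21.75
eef_pos: [559.9, -165.3, 45.2]
tool_rot: [-3.142, -0.0, 0.881]
force: [0.4, 0.1, -1.0]
width: 32.1
gripper_force: 59.6
```

>>> play_rows([
  [0.8,0,0,0.04,0],
  [0.8,0,0,0.08,0],
  [0.8,0,0,0.08,0],
])

```text
clock: 22.05
eef_pos: [559.9, -165.3, 45.1]
tool_rot: [3.141, -0.0, 0.881]
force: [-2.0, -0.3, 5.3]
width: 31.9
gripper_force: 60.0
```

>>> play_rows([
  [0.8,0,0,0.03,0],
  [0.8,0,0,0.06,0],
  [0.8,0,0,0.06,0],
])

```text
clock: 22.35
eef_pos: [559.9, -165.3, 45.1]
tool_rot: [3.141, -0.0, 0.881]
force: [-3.1, 1.1, 10.2]
width: 31.8
gripper_force: 60.4
```

>>> play_rows([
  [0.8,0,0,-0.08,0],
  [0.8,0,0,-0.1,0],
  [0.5,0,0,-0.1,0],
  [0.4,0,0,-0.1,0],
  [0.3,0,0,-0.1,0],
  [0.3,0,0,-0.1,0],
  [0.3,0,0,-0.1,0],
])

```text
clock: 23.05
eef_pos: [559.9, -165.2, 44.7]
tool_rot: [-3.141, 0.0, 0.881]
force: [0.5, -0.6, 0.3]
width: 59.7
gripper_force: 0.0
```

>>> play_rows([
  [0.3,0,0,-0.5,0],
  [0.3,0,0,-2,0],
  [0.3,0,0,-5,0],
  [0.3,0,0,-9,0],
  [0.3,0,0,-13,0],
  [0.3,0,0,-17,0],
  [0.3,0,0,-19,0],
  [0.3,0,0,-19,0],
  [0.3,0,0,-19,0],
])

```text
clock: 23.95
eef_pos: [559.8, -165.2, 235.7]
tool_rot: [3.141, -0.001, 0.881]
force: [-0.4, -0.2, 0.4]
width: 59.5
gripper_force: 0.0
```

Run:
```python
from h import *
im,d,P,E,f,c=cam("wrist"); s=ctrl.read_state()
i2,_,P2,*_=cam("side"); i3,_,P3,*_=cam("scene")
a=cv2.resize(i2[150:330,150:390],(512,384),interpolation=cv2.INTER_CUBIC)
save("w5",cv2.resize(np.hstack([im,a]),(800,300)))
print(s["clock"],s["eef_pos"],s["force"],s["width"])
for n,Q in (("w",P),("side",P2),("scene",P3)):
    m=(Q[...,2]>32)&(Q[...,2]<50)&(np.hypot(Q[...,0]-560,Q[...,1]+166)<60)
    q=Q[m]; print(n,m.sum(),np.median(q,0),cv2.minEnclosingCircle(q[:,:2].astype(np.float32)) if m.sum()>5 else 0)
    u=(Q[...,0]-554.3)*.976-(Q[...,1]-157.4)*.216
    m=(Q[...,2]>120)&(Q[...,2]<195)&(u>38)&(u<130)&(np.abs(Q[...,1]-140)<40)
    if m.sum()>20: print(n,"tab",np.polyfit(Q[m][:,2],u[m],1))
```

```text
24.0 [ 559.26092501 -164.98223272  234.62059121] [-1.08414645  0.30649687 -1.34583764] 59.693996076912406
w 1014 [ 561.63589728 -164.71822479   40.46824346] ((560.7759399414062, -165.71226501464844), 17.901893615722656)
side 110 [ 556.92928172 -158.11137736   39.96870339] ((556.484375, -161.72042846679688), 18.08345603942871)
side tab [  0.821786   -46.80044504]
scene 163 [ 564.62960394 -167.11547614   43.04278513] ((559.6626586914062, -166.85243225097656), 18.089200973510742)
scene tab [  0.80292863 -39.95455069]
```

View pics/w5.png

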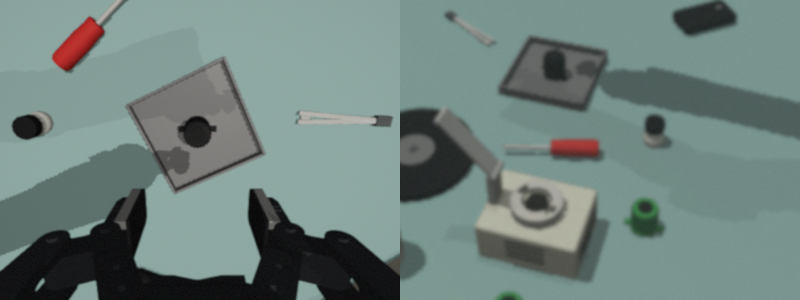

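The cap stands upright in the tray at (197,131) in the left half. The collar is empty at (537,200) in the right half, and the tab is still folded back at (470,140). Nothing else has moved.

```bash
python3 -c "
from cell import ctrl
print(ctrl.finish_job())"
```

```text
the job is handed in; nothing more can be done
None
```

I folded the tab back to about 2.25 rad (it slipped from the jaws near upright, so I pushed it the rest of the way), unscrewed the cap, stood it upright in the grey tray, and handed the job in at about 24 s.

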